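# Find the balance point of a video light bar on its desk stand

## Task

The flat bar with the little video light and the microphone lies in the open clamp of its low desk stand, but it has tipped over so that the end with the light rests on the desk. Slide the bar along through the clamp until it balances there: leave it level and still on the clamp's narrow rib, between the two cheeks and with both ends in the air, so that the clamp can be tightened at that point. Don't shove the sticky notes, the mouse or the glue stick about.

Things in the scene. Friction and masses are not known exactly. Their poses are not given: they have to be found in the camera images.
- bar: Loose flat aluminium bar, 200 x 30 x 8 mm, with a light and a microphone fixed on its top. Origin: centre of its underside. x along the bar to the light's end, y across, z up. Weighs 0.2 to 0.34 kg in all. The light's weight is unknown, so is the balance point: 3 to 28 mm from the middle towards the light. At the start it leans over the rib, x axis about 0.2 rad below level, +x end on the desk.
- stand: Low desk stand, stands firm. Origin: on the desk, centre of its round base (92 mm wide, 8 thick). x along the clamp, as the bar's x; y across; z up. Loose clamp (does not grip): floor 19 above the desk, two cheeks 36 long in x, inner faces at y = -17 and +17 (2 mm play beside the bar), tops 34 above the desk. Its screw sticks out to y = +40, 18 above the desk.
- rib (a point): Centre of the flat top of the rubber rib across the clamp, 26 mm above the desk, 22 long in x (along the clamp), 33 in y. Axes as the stand's. The bar rests on this rib only and tips over its edge at x = +11 or -11 when its balance point is beyond that edge. When it swings level it rocks to and fro for up to about 6 s before it is still.
- light_end (a point): Middle of the bar's plain end face at the light's end (bar x = +100 mm, 4 mm above the underside); axes as the bar's. The end face is 30 wide, 8 high. While this low end is being pushed towards the stand the push itself holds it down: the bar swings level only once it is let go, with its balance point some mm past the rib's edge.
- mic_end (a point): Middle of the bar's plain end face at the microphone's end (bar x = -100 mm, 4 mm above the underside); axes as the bar's. In the air at the start.
- light (a point): The small black video light on the bar: centre of its foot, on the bar's top at bar x = +60 mm. 40 mm long along the bar, 29 across, top 32 above the bar's top. 20 mm of bare bar lie beyond it. Axes as the bar's.
- mic (a point): The short microphone lying across the bar: centre of its foot, on the bar's top at bar x = -64 mm. 23 mm along the bar, 73 across, top 31 above the bar's top. 25 mm of bare bar lie beyond it. Axes as the bar's.
- sticky_notes: Bystander: square block of sticky notes, 79 x 79 x 22 mm. Origin: centre of the underside.
- mouse: Bystander: black computer mouse, 109 x 68 x 35 mm. Origin: centre of the underside.
- glue_stick: Bystander: upright glue stick, 27 mm diameter, 87 tall. Origin: centre of the underside.
There are look-alikes about, which are no part of the job. What is shaped like the stand but white is not meant.

How it is judged:
By the outcome, as a careful person would: the job done as asked, in the order asked, and still so for the second after the job is handed in, with the robot touching nothing.
It also fails if it takes over 58 s, if anything falls off the work surface, if the arm or the gripper's body presses on something with over 40 N, if the wrist force passes 120 N, or if a joint passes its speed limit or range.

## Robot

A 7-joint arm with a two-finger parallel gripper is mounted at the origin on the work surface; the furniture and walls round the work are solid. World frame = base frame: x ahead of the robot, y to its left, z up, the work surface at z = 0. Lengths are in mm, angles in rad, forces in N, time in s.
With the tool pointing down it reaches from about 425 to 925 mm from the base axis. Payload 6.8 kg.
Tool frame: the origin (TCP) lies at the very end of the fingers, on their centre line; the grasp point (between the pads) lies 19 mm behind it; z points along the fingers, y is the line along which they close (so a half turn about z gives the same grasp; the last joint's range is limited). The gripper opens to 85 mm and grips with 20 to 120 N. Pads are 22 mm wide; open, the fingers measure 114 mm over their backs; the gripper's body (76 mm by 85 mm) begins 54 mm behind the grasp point. The pads swing forward as they close: fully open they stand 13 mm farther back than shut.
Start: joints at [-1.395, 0.477, 0.022, 1.555, -0.011, 1.109, -0.083], TCP at [189, 648.017, 231.308] pointing down, gripper open.
Joint ranges: [-2.96, 2.96], [-0.34, 2.1], [-1.41, 1.46], [0.24, 2.44], [-1.37, 4.51], [0.17, 1.92], [-2.96, 2.96]. Speed limits (rad/s): [2.39, 2.39, 3.14, 3.14, 3.14, 3.14, 3.14].

## Interface

Orientations are given as a unit quaternion [x, y, z, w].
In Python, from station import observe, optics, manip gives the robot as it stands.
- The arm moves only by the tool carry_out, never from a script. Its argument "rows" is a list of rows, each an object of numbers: "hand": the closure, from -1 (fully open) to 1 (shut), so that 0 is half open; "x", "y", "z": the shift along the tool's x, y, z in m; "wx", "wy", "wz": the turn, a rotation vector about the tool's x, y, z in degrees. A call has 1 to 20 rows; each row shifts and turns the commanded pose from where the row before left it, along the tool's axes as they then stand; what a row does not reach is not made up. A row lasts 1/10 s, in which the tool goes at most 50 mm and 8.59 degrees, less where a joint would pass 70% of its speed; a pose out of reach is approached as far as the arm can. A call is refused whole if a number of a shift passes 0.05 or a number of a turn 8.59, either way. A call with a gripper value outside its range is refused whole. The fingers move at their own pace and stop on an object; the grip force is fixed at half the most. Time passes only in rows, so rows that do not move let the fingers close. It gives the time, the measured TCP pose, the force, the opening and the grip force at its end, in the units of the state.
- observe(): the state, without advancing time (a new reading comes with each control period).
- optics.capture(name): name is "side" or "top" or "wrist"; returns (picture, depth): 480x640x3 uint8, blue, green, red; 480x640 float32, mm along the optical axis (not along the pixel's ray), 0 where there is no reading.
- optics.get_calibration(name): a dict with "fov_y" (degrees; the focal length in pixels is half the picture's height over the tangent of half this angle, whatever the lens; pixels are square), "cx", "cy" (the principal point, pixels), "k1" (the pictures are not rectified: a ray, as slopes to the right and down, at radius r is drawn at 1 + k1 r^2 times it, then the intrinsics apply), "R" (3x3) and "t" (3): a world point X has camera coordinates R X + t; the wrist camera has in their place "hand_eye" (4x4, takes a point from camera to tool coordinates, whose origin is the TCP and whose axes are the flange's). Camera axes: x right, y down, z forward; pixel columns grow to the right and rows downward; lengths in mm; the calibration is good to about 2 mm. A picture is of the moment at which its call begins: read the wrist's pose just before it. get_calibration takes no time and is no camera call.
- manip.close_job(): hands the job in; it is judged then, once.
The state is a dict: "clock": time; "joint_positions": joint angles; "qvel": joint speeds; "joint_efforts": joint torques, N m; "eef_pos": TCP position; "tool_rot": TCP orientation; "ft_force": force on the tool from outside, world axes, zero at the start; "torque": the same for the moment, N m; "grip_width": finger opening in mm; "finger_force": force on a finger pad.
Only numpy, scipy, OpenCV 4.12 (cv2) and the standard library are available. Lean on these libraries where they do the work, as an engineer would, in place of code of your own. Each camera call takes 0.05 s, during which the arm holds its last target. There are 200 camera calls.

## Working session

There is one attempt and no reset: what is moved stays moved. The work goes in short steps, Python scripts to look and compute and a tool call to move; the robot and the scene stay as the last step left them, time stands still between calls to the robot, and variables do not carry over. Pictures are saved under pics/ and viewed, at most 10 in all, crops included, and the job is handed in when it is done.

Besides the shell and the picture viewer there is one more tool, called after "Call:" as name(argument=value, ...), one argument or row to a line, values as JSON. carry_out: Moves the arm, as the interface text tells. Its arguments: {"type":"object","properties":{"rows":{"type":"array"}},"required":["rows"]}

```bash
mkdir -p pics
cat > h.py <<'E'
import numpy as np, cv2
from station import observe, optics, manip
from scipy.spatial.transform import Rotation as Ro
def cap(n,f=None):
    s=observe(); im,d=optics.capture(n); 
    if f: cv2.imwrite('pics/'+f,im)
    return s,im,d
def cam(n,s=None):
    c=optics.get_calibration(n); f=240/np.tan(np.radians(c['fov_y'])/2)
    if n=='wrist':
        H=np.array(c['hand_eye']); T=np.eye(4); T[:3,:3]=Ro.from_quat(s['tool_rot']).as_matrix(); T[:3,3]=s['eef_pos']
        M=T@H; R=M[:3,:3]; o=M[:3,3]
    else:
        R=np.array(c['R']).T; o=-R@np.array(c['t'])
    return c,f,R,o
def rays(n,uv,s=None):
    c,f,R,o=cam(n,s); uv=np.atleast_2d(uv).astype(float)
    p=(uv-[c['cx'],c['cy']])/f; q=p.copy()
    for _ in range(20): q=p/(1+c['k1']*(q**2).sum(1,keepdims=True))
    return o,np.c_[q,np.ones(len(q))]@R.T
def plane(n,uv,z,s=None):
    o,d=rays(n,uv,s); return o+d*((z-o[2])/d[:,2])[:,None]
def pts(n,uv,depth,s=None):
    o,d=rays(n,uv,s); uv=np.atleast_2d(uv).astype(int); return o+d*depth[uv[:,1],uv[:,0]][:,None]
def cloud(n,d,s=None):
    v,u=np.mgrid[:480,:640]; uv=np.c_[u.ravel(),v.ravel()]
    return pts(n,uv,d,s).reshape(480,640,3)
E
python3 - <<'E'
from h import *
s=observe(); print(s)
for n in('top','side'):
    s,im,d=cap(n,n+'0.png'); c=cam(n); print(n,c[0],c[3]); np.save(n+'0.npy',d)
E
```

```text
{'clock': 0.0, 'joint_positions': array([-1.39510616,  0.4777903 ,  0.02235006,  1.55648524, -0.01146813,
        1.10929066, -0.08312355]), 'qvel': array([ 1.58305222e-04, -5.85717305e-05,  2.29952758e-03, -1.06801524e-03,
        1.97275897e-03, -4.33518519e-04,  9.97365726e-04]), 'joint_efforts': array([-5.93523805e-05, -5.96451402e+01,  1.60839681e+00, -2.81195372e+01,
        1.25955881e-02,  9.26632143e-03, -3.60614067e-06]), 'eef_pos': array([188.85854817, 647.40962792, 230.31823185]), 'tool_rot': array([ 1.41417981e-01,  9.89949546e-01, -9.21511331e-04, -4.55019889e-05]), 'ft_force': array([-0.51380634,  0.57462438, -0.81090949]), 'torque': array([ 0.02790654, -0.00151635, -0.01716055]), 'finger_force': 0.0, 'grip_width': 85.76690155079785}
top {'fov_y': 43.82622541231453, 'cx': 322.7617165518399, 'cy': 243.81922893692237, 'k1': 0.04649137061508681, 'R': array([[ 0.00937305, -0.99993432,  0.00659576],
       [-0.98358877, -0.01040796, -0.18012439],
       [ 0.18018121, -0.00479921, -0.98362173]]), 't': array([  72.00192694,  433.02400766, 1007.69194483])} [ 243.67552123   81.34021739 1068.7109683 ]
side {'fov_y': 44.98403942911517, 'cx': 317.385957692881, 'cy': 237.2917598309295, 'k1': -0.18807796483059444, 'R': array([[-0.9982617 , -0.05744343, -0.0131846 ],
       [-0.01201444,  0.41734923, -0.90866675],
       [ 0.05769952, -0.90692881, -0.41731391]]), 't': array([ 418.56286373,   39.04064511, 1206.34501024])} [ 348.6988018  1101.81914907  544.41807002]
```

View pics/top0.png

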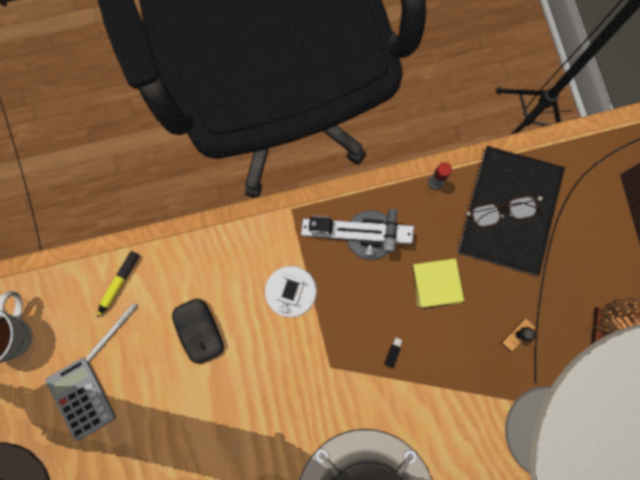

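View pics/side0.png

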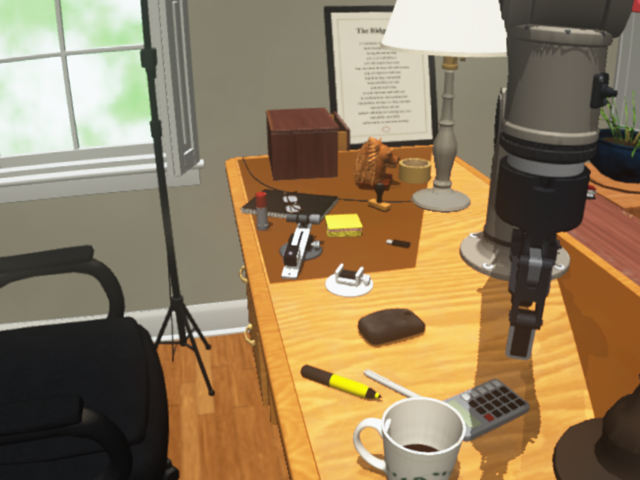

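Both views show the bar running from the light (top view pixel 319,226; towards +y) to the mic (391,228), on the dark stand at (370,235). The glue stick is at (440,177), the notes at (438,283), the mouse at (198,331), and the white decoy stand at (291,291).

Run:
```python
from h import *
d=np.load('top0.npy'); im=cv2.imread('pics/top0.png'); P=cloud('top',d)
# bar: light-coloured pixels within ROI
roi=np.zeros((480,640),bool); roi[205:262,295:420]=1
g=im.min(2); m=roi&(g>120)
# largest bits
u=np.argwhere(m); print(len(u)); q=P[m]; 
c,(w,h),a=cv2.minAreaRect(u[:,::-1].astype(np.float32)); print(c,w,h,a)
mu=q.mean(0); U,S,V=np.linalg.svd(q-mu,full_matrices=False); ax=V[0]*np.sign(V[0][1]); print('mean',mu,'axis',ax,'yaw',np.arctan2(ax[1],ax[0]))
t=(q-mu)@ax; print('ends',mu+ax*t.min(),mu+ax*t.max(),t.max()-t.min())
for a in np.arange(t.min(),t.max(),12):
    k=(t>=a)&(t<a+12); print(round(a),q[k].mean(0).round(1), k.sum()) if k.any() else 0
# base of stand: dark, z~8
m2=roi&(P[...,2]>4)&(P[...,2]<14)&(g<110); print('base',P[m2].mean(0),m2.sum(), np.median(P[m2],0))
for n,(x,y) in dict(glue=(444,171),notes=(438,283),mouse=(198,331)).items(): print(n,P[y,x])
z=cv2.resize(im[190:270,280:450],None,fx=4.5,fy=4.5,interpolation=2); cv2.imwrite('pics/z.png',z)
```

```text
1385
(356.33453369140625, 236.98622131347656) 111.61312866210938 32.304691314697266 4.763641834259033
mean [454.26589076   3.48403433  36.78644852] axis [ 0.22588346  0.42928119 -0.87446802] yaw 1.0864169215765451
ends [ 247.23654199 -389.9657776   838.26409215] [474.4226486   41.79103104 -41.24688768] 1005.7668877434996
-917 [ 243.7   81.3 1068.7] 4
-65 [426.8 -37.2  73. ] 49
-53 [444.6 -62.6  54.1] 184
-41 [452.7 -57.1  47.6] 139
-29 [449.3 -27.8  41.3] 24
-17 [454.3 -21.9  36.2] 175
-5 [450.4  -5.3  29.6] 205
7 [458.3  16.6  28.9] 153
19 [460.4  35.   25. ] 145
31 [465.   55.1  23.3] 166
43 [465.7  57.3  13.8] 11
55 [459.1  98.6  10.5] 22
67 [468.1 109.    8.6] 96
79 [472.8 113.3   1.6] 12
base [454.61621159  -0.59755065   6.72649684] 565 [ 4.40661858e+02 -1.49761127e-01  6.38831672e+00]
glue [ 552.41795347 -129.58917793   86.32345962]
notes [ 367.18658053 -127.01507831   23.86781123]
mouse [279.41436896 288.16217485  34.13497843]
```

View pics/z.png

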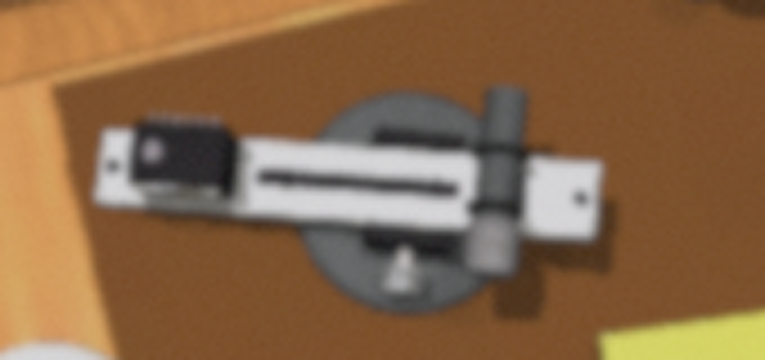

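Run:
```python
from h import *
f=lambda a:np.array(a)/4.5+[280,190]
L=plane('top',f([98,166]),6)[0]; M=plane('top',f([598,200]),46)[0]; C=plane('top',f([411,190]),34)[0]
ax=L-M; print(L,M,np.linalg.norm(ax),'tilt',np.arcsin(ax[2]/200),'yaw',np.arctan2(ax[1],ax[0])); a=ax/np.linalg.norm(ax)
print('clamp',C,'dist L->clamp',(L-C)@a)
y=np.arctan2(ax[1],ax[0])
s=observe(); R=Ro.from_quat(s['tool_rot']).as_matrix(); print(R.round(3)); ty=np.arctan2(R[1,1],R[0,1]); print('turn world deg',np.degrees(y-ty))
print('tool-frame target rel for TCP at L+60mm:',R.T@(L+np.r_[a[:2],0]*60-s['eef_pos']))
```

```text
[469.25977507 114.63231303   6.        ] [449.33920683 -80.99763616  46.        ] 200.66864742699565 tilt -0.2013579207903308 yaw 1.4693182961974347
clamp [454.99021424  -9.47394478  34.        ] dist L->clamp 127.98789944769847
[[-0.96   0.28  -0.   ]
 [ 0.28   0.96  -0.002]
 [-0.    -0.002 -1.   ]]
turn world deg 10.442593927063216
tool-frame target rel for TCP at L+60mm: [-407.67874971 -374.88121309  225.08033989]
```

Call:
carry_out(
  rows=[
    {"hand":1,"x":-0.029,"y":-0.0268},
    {"hand":1,"x":-0.029,"y":-0.0268},
    {"hand":1,"x":-0.029,"y":-0.0268},
    {"hand":1,"x":-0.029,"y":-0.0268},
    {"hand":1,"x":-0.029,"y":-0.0268},
    {"hand":1,"x":-0.029,"y":-0.0268},
    {"hand":1,"x":-0.029,"y":-0.0268},
    {"hand":1,"x":-0.029,"y":-0.0268},
    {"hand":1,"x":-0.029,"y":-0.0268},
    {"hand":1,"x":-0.029,"y":-0.0268},
    {"hand":1,"x":-0.029,"y":-0.0268},
    {"hand":1,"x":-0.029,"y":-0.0268},
    {"hand":1,"x":-0.029,"y":-0.0268},
    {"hand":1,"x":-0.031,"y":-0.0266},
    {"hand":1,"z":0.03,"wz":-3.5},
    {"hand":1,"z":0.03,"wz":-3.5},
    {"hand":1,"z":0.03,"wz":-3.4},
    {"hand":1},
  ],
)

```text
schema error: expected keys hand, x, y, z, wx, wy, wz
```

Run:
```python
from h import *
s,im,d=cap('wrist','w1.png'); print(s['eef_pos'],Ro.from_quat(s['tool_rot']).as_matrix().round(3),s['clock'],s['grip_width'],s['ft_force'])
```

```text
[188.8608788  647.50444387 230.42062741] [[-0.96   0.28  -0.   ]
 [ 0.28   0.96  -0.002]
 [-0.    -0.002 -1.   ]] 0.1 85.34878721236264 [ 0.65205521 -0.03208219 -0.21187304]
```

View pics/w1.png

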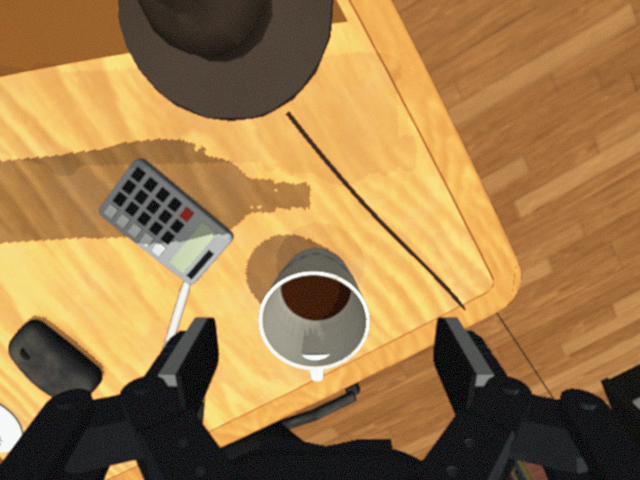

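The arm has not moved: all keys are required in each row. This wrist view shows the start place, with the mug at (315,310) and mouse at (55,357).

Call:
carry_out(
  rows=[
    {"hand":1,"x":-0.029,"y":-0.0268,"z":0,"wx":0,"wy":0,"wz":0},
    {"hand":1,"x":-0.029,"y":-0.0268,"z":0,"wx":0,"wy":0,"wz":0},
    {"hand":1,"x":-0.029,"y":-0.0268,"z":0,"wx":0,"wy":0,"wz":0},
    {"hand":1,"x":-0.029,"y":-0.0268,"z":0,"wx":0,"wy":0,"wz":0},
    {"hand":1,"x":-0.029,"y":-0.0268,"z":0,"wx":0,"wy":0,"wz":0},
    {"hand":1,"x":-0.029,"y":-0.0268,"z":0,"wx":0,"wy":0,"wz":0},
    {"hand":1,"x":-0.029,"y":-0.0268,"z":0,"wx":0,"wy":0,"wz":0},
    {"hand":1,"x":-0.029,"y":-0.0268,"z":0,"wx":0,"wy":0,"wz":0},
    {"hand":1,"x":-0.029,"y":-0.0268,"z":0,"wx":0,"wy":0,"wz":0},
    {"hand":1,"x":-0.029,"y":-0.0268,"z":0,"wx":0,"wy":0,"wz":0},
    {"hand":1,"x":-0.029,"y":-0.0268,"z":0,"wx":0,"wy":0,"wz":0},
    {"hand":1,"x":-0.029,"y":-0.0268,"z":0,"wx":0,"wy":0,"wz":0},
    {"hand":1,"x":-0.029,"y":-0.0268,"z":0,"wx":0,"wy":0,"wz":0},
    {"hand":1,"x":-0.031,"y":-0.0266,"z":0,"wx":0,"wy":0,"wz":0},
    {"hand":1,"x":0,"y":0,"z":0.03,"wx":0,"wy":0,"wz":-3.5},
    {"hand":1,"x":0,"y":0,"z":0.03,"wx":0,"wy":0,"wz":-3.5},
    {"hand":1,"x":0,"y":0,"z":0.03,"wx":0,"wy":0,"wz":-3.4},
    {"hand":1,"x":0,"y":0,"z":0,"wx":0,"wy":0,"wz":0},
    {"hand":1,"x":0,"y":0,"z":0,"wx":0,"wy":0,"wz":0},
  ],
)

```text
clock: 2.05
eef_pos: [475.6, 173.6, 141.5]
tool_rot: [0.052, 0.999, -0.0, -0.0]
ft_force: [-0.0, 0.5, 0.1]
grip_width: -0.1
finger_force: 0.0
```

Run:
```python
from h import *
s,im,d=cap('wrist','w2.png'); np.save('w2.npy',d);np.save('w2s.npy',s,allow_pickle=True); print(s['eef_pos'],Ro.from_quat(s['tool_rot']).as_matrix().round(3),s['clock'],s['grip_width'],s['ft_force'])
```

```text
[475.60066859 173.62439336 141.52034367] [[-0.995  0.104 -0.001]
 [ 0.104  0.995 -0.001]
 [ 0.001 -0.001 -1.   ]] 2.05 -0.06981006360197219 [-0.02525232  0.52569884  0.1167078 ]
```

View pics/w2.png

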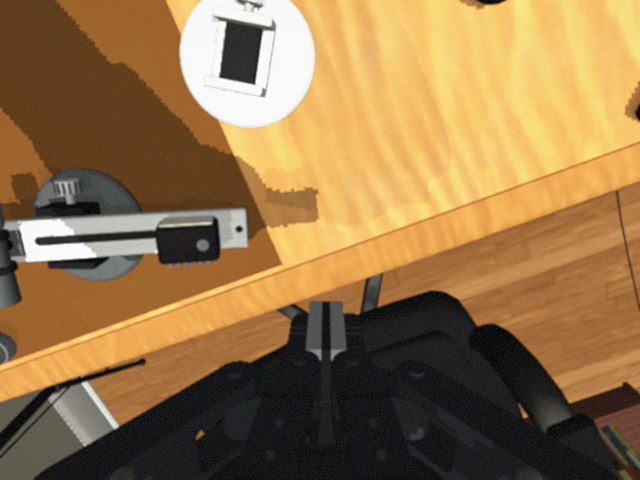

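The wrist view shows the bar's light end, with its edge from (246,208) to (247,247), plus the dark stand's base at (88,224) and the desk edge at the lower right.

Run:
```python
from h import *
s=np.load('w2s.npy',allow_pickle=True).item(); d=np.load('w2.npy')
E_=plane('wrist',[[246,208],[247,247],[246.5,228]],7,s); print(E_)
print(pts('wrist',[[240,213],[236,240],[225,225]],d,s))
P=cloud('wrist',d,s); print('desk edge',plane('wrist',[[282,268],[400,226]],0,s))
m=(P[...,2]>3)&(P[...,2]<13); m[:,:30]=0;m[300:]=0;m[:,145:]=0;m[:165]=0; print('base',m.sum(),[ (P[m][:,i].min(),P[m][:,i].max()) for i in (0,1)])
R=Ro.from_quat(s['tool_rot']).as_matrix(); print('tool rel',R.T@(E_[2]-s['eef_pos']))
```

```text
[[453.24156447 116.96439115   7.        ]
 [483.68063906 112.53616772   7.        ]
 [468.59627207 114.73021407   7.        ]]
[[456.37132624 112.03968642   7.7704181 ]
 [476.80419392 105.45406772   8.31702357]
 [463.36720336 100.27912261  11.60095704]]
desk edge [[506.5183668  135.75702846   0.        ]
 [481.16652482 231.40014331   0.        ]]
base 3464 [(np.float64(410.1658751965174), np.float64(501.0929630078396)), (np.float64(-51.876954308511216), np.float64(35.190398558152026))]
tool rel [  0.74709805 -59.21227129 134.56098082]
```

Call:
carry_out(
  rows=[
    {"hand":1,"x":0.001,"y":0,"z":0.045,"wx":0,"wy":0,"wz":0},
    {"hand":1,"x":0,"y":0,"z":0.045,"wx":0,"wy":0,"wz":0},
    {"hand":1,"x":0,"y":-0.015,"z":0.03,"wx":0,"wy":0,"wz":0},
    {"hand":1,"x":0,"y":-0.015,"z":0.016,"wx":0,"wy":0,"wz":0},
    {"hand":1,"x":0,"y":-0.005,"z":0,"wx":0,"wy":0,"wz":0},
    {"hand":1,"x":0,"y":-0.003,"z":0,"wx":0,"wy":0,"wz":0},
    {"hand":1,"x":0,"y":0,"z":0,"wx":0,"wy":0,"wz":0},
    {"hand":1,"x":0,"y":0,"z":0,"wx":0,"wy":0,"wz":0},
  ],
)

```text
clock: 2.9
eef_pos: [472.1, 137.3, 6.8]
tool_rot: [0.051, 0.999, 0.001, 0.001]
ft_force: [-0.0, -0.7, -0.3]
grip_width: -0.3
finger_force: 0.0
```

Call:
carry_out(
  rows=[
    {"hand":1,"x":0,"y":-0.003,"z":0,"wx":0,"wy":0,"wz":0},
    {"hand":1,"x":0,"y":-0.003,"z":0,"wx":0,"wy":0,"wz":0},
    {"hand":1,"x":0,"y":-0.003,"z":0,"wx":0,"wy":0,"wz":0},
    {"hand":1,"x":0,"y":-0.003,"z":0,"wx":0,"wy":0,"wz":0},
    {"hand":1,"x":0,"y":-0.003,"z":0,"wx":0,"wy":0,"wz":0},
    {"hand":1,"x":0,"y":-0.003,"z":0,"wx":0,"wy":0,"wz":0},
    {"hand":1,"x":0,"y":-0.003,"z":0,"wx":0,"wy":0,"wz":0},
    {"hand":1,"x":0,"y":0,"z":0,"wx":0,"wy":0,"wz":0},
  ],
)

```text
clock: 3.7
eef_pos: [468.6, 114.8, 5.3]
tool_rot: [0.051, 0.999, -0.0, -0.0]
ft_force: [0.3, 1.1, -1.1]
grip_width: 0.5
finger_force: 0.2
```

```bash
cat > look.py <<'E'
import sys
from h import *
# height and position of light end: bright bar pixels in top view, depth cloud
s,im,d=cap('top',sys.argv[1]); P=cloud('top',d); g=im.min(2)
u0=np.array([.102,.995]); C=np.array([455.,-9.])
t=(P[...,:2]-C)@u0; w=(P[...,:2]-C)@np.array([.995,-.102])
a=(g>110)&(abs(w)<14)&(d>0)&(P[...,2]<75)
print('clock',s['clock'],'tcp',s['eef_pos'].round(1),'F',s['ft_force'].round(1))
for lo in range(-110,135,10):
    k=a&(t>=lo)&(t<lo+10)
    if k.sum()>3: print(lo,k.sum(),'z',np.median(P[k][:,2]).round(1),'w',np.median(w[k]).round(1),'tmax',t[k].max().round(1))
E
python3 look.py t1.png
```

```text
clock 3.7 tcp [468.6 114.8   5.3] F [ 0.3  1.1 -1.1]
-90 5 z -2.0 w 2.2 tmax -83.5
-80 50 z 52.7 w -0.1 tmax -70.1
-70 99 z 51.0 w -0.9 tmax -60.1
-60 91 z 48.9 w -0.1 tmax -50.1
-50 20 z 48.4 w 0.0 tmax -45.6
-30 85 z 42.1 w 0.3 tmax -20.5
-20 16 z 40.5 w 7.3 tmax -17.5
```

```bash
cat > mic.py <<'E'
import sys
from h import *
def mic(im,d):
    P=cloud('top',d); g=im.min(2).astype(float)
    u0=np.array([.102,.995]); C=np.array([455.,-9.])
    t=(P[...,:2]-C)@u0; w=(P[...,:2]-C)@np.array([.995,-.102])
    roi=(abs(w)<14)&(t<-15)&(t>-125)&(P[...,2]>20)&(P[...,2]<75)
    k=roi&(g>110); A=np.polyfit(t[k],P[k][:,2],1)
    k&=abs(P[...,2]-np.polyval(A,t))<5; A=np.polyfit(t[k],P[k][:,2],1)
    return 'slope %.3f z(-60) %.1f tend %.1f n %d'%(A[0],np.polyval(A,-60),np.percentile(t[k],1),k.sum())
if __name__=='__main__':
    n=sys.argv[1]
    if n=='0': print(mic(cv2.imread('pics/top0.png'),np.load('top0.npy')))
    else:
        s,im,d=cap('top','t%s.png'%n); print(s['clock'],s['eef_pos'].round(1),s['ft_force'].round(1),mic(im,d))
E
python3 mic.py 0; python3 mic.py 2
```

```text
slope -0.191 z(-60) 49.2 tend -69.6 n 289
3.75 [468.6 114.9   5.3] [-0.1  0.2 -0.1] slope -0.203 z(-60) 49.9 tend -75.3 n 304
```

Call:
carry_out(
  rows=[
    {"hand":1,"x":0,"y":-0.003,"z":0,"wx":0,"wy":0,"wz":0},
    {"hand":1,"x":0,"y":-0.003,"z":0,"wx":0,"wy":0,"wz":0},
    {"hand":1,"x":0,"y":-0.003,"z":0,"wx":0,"wy":0,"wz":0},
    {"hand":1,"x":0,"y":-0.003,"z":0,"wx":0,"wy":0,"wz":0},
    {"hand":1,"x":0,"y":0,"z":0,"wx":0,"wy":0,"wz":0},
    {"hand":1,"x":0,"y":0.012,"z":0,"wx":0,"wy":0,"wz":0},
    {"hand":1,"x":0,"y":0,"z":0,"wx":0,"wy":0,"wz":0},
    {"hand":1,"x":0,"y":0,"z":0,"wx":0,"wy":0,"wz":0},
    {"hand":1,"x":0,"y":0,"z":0,"wx":0,"wy":0,"wz":0},
    {"hand":1,"x":0,"y":0,"z":0,"wx":0,"wy":0,"wz":0},
  ],
)

```text
clock: 4.8
eef_pos: [468.5, 115.0, 5.3]
tool_rot: [0.051, 0.999, -0.0, -0.0]
ft_force: [-0.0, -0.6, 1.3]
grip_width: 0.3
finger_force: 0.0
```

```bash
python3 mic.py 3
```

```text
4.8 [468.5 115.    5.3] [-0.  -0.6  1.3] slope -0.266 z(-60) 52.4 tend -85.6 n 410
```

Call:
carry_out(
  rows=[
    {"hand":1,"x":0,"y":-0.006,"z":0,"wx":0,"wy":0,"wz":0},
    {"hand":1,"x":0,"y":-0.004,"z":0,"wx":0,"wy":0,"wz":0},
    {"hand":1,"x":0,"y":-0.003,"z":0,"wx":0,"wy":0,"wz":0},
    {"hand":1,"x":0,"y":-0.003,"z":0,"wx":0,"wy":0,"wz":0},
    {"hand":1,"x":0,"y":0,"z":0,"wx":0,"wy":0,"wz":0},
    {"hand":1,"x":0,"y":0.012,"z":0,"wx":0,"wy":0,"wz":0},
    {"hand":1,"x":0,"y":0,"z":0,"wx":0,"wy":0,"wz":0},
    {"hand":1,"x":0,"y":0,"z":0,"wx":0,"wy":0,"wz":0},
    {"hand":1,"x":0,"y":0,"z":0,"wx":0,"wy":0,"wz":0},
    {"hand":1,"x":0,"y":0,"z":0,"wx":0,"wy":0,"wz":0},
  ],
)

```text
clock: 5.85
eef_pos: [468.1, 111.0, 5.3]
tool_rot: [0.051, 0.999, -0.0, -0.0]
ft_force: [-0.3, -0.3, -0.3]
grip_width: 0.1
finger_force: 0.0
```

```bash
python3 mic.py 4
```

```text
5.85 [468.1 111.    5.3] [-0.3 -0.3 -0.3] slope -0.265 z(-60) 53.0 tend -89.4 n 391
```

Still tipped; another 4 mm.

Call:
carry_out(
  rows=[
    {"hand":1,"x":0,"y":-0.006,"z":0,"wx":0,"wy":0,"wz":0},
    {"hand":1,"x":0,"y":-0.004,"z":0,"wx":0,"wy":0,"wz":0},
    {"hand":1,"x":0,"y":-0.003,"z":0,"wx":0,"wy":0,"wz":0},
    {"hand":1,"x":0,"y":-0.003,"z":0,"wx":0,"wy":0,"wz":0},
    {"hand":1,"x":0,"y":0,"z":0,"wx":0,"wy":0,"wz":0},
    {"hand":1,"x":0,"y":0.012,"z":0,"wx":0,"wy":0,"wz":0},
    {"hand":1,"x":0,"y":0,"z":0,"wx":0,"wy":0,"wz":0},
    {"hand":1,"x":0,"y":0,"z":0,"wx":0,"wy":0,"wz":0},
    {"hand":1,"x":0,"y":0,"z":0,"wx":0,"wy":0,"wz":0},
    {"hand":1,"x":0,"y":0,"z":0,"wx":0,"wy":0,"wz":0},
  ],
)

```text
clock: 6.9
eef_pos: [467.7, 107.1, 5.3]
tool_rot: [0.051, 0.999, -0.0, -0.0]
ft_force: [0.5, 0.1, -0.2]
grip_width: -0.0
finger_force: 0.0
```

```bash
python3 mic.py 5
```

```text
6.9 [467.7 107.1   5.3] [ 0.5  0.1 -0.2] slope -0.297 z(-60) 54.2 tend -92.6 n 360
```

Call:
carry_out(
  rows=[
    {"hand":1,"x":0,"y":-0.006,"z":0,"wx":0,"wy":0,"wz":0},
    {"hand":1,"x":0,"y":-0.004,"z":0,"wx":0,"wy":0,"wz":0},
    {"hand":1,"x":0,"y":-0.003,"z":0,"wx":0,"wy":0,"wz":0},
    {"hand":1,"x":0,"y":-0.003,"z":0,"wx":0,"wy":0,"wz":0},
    {"hand":1,"x":0,"y":0,"z":0,"wx":0,"wy":0,"wz":0},
    {"hand":1,"x":0,"y":0.012,"z":0,"wx":0,"wy":0,"wz":0},
    {"hand":1,"x":0,"y":0,"z":0,"wx":0,"wy":0,"wz":0},
    {"hand":1,"x":0,"y":0,"z":0,"wx":0,"wy":0,"wz":0},
    {"hand":1,"x":0,"y":0,"z":0,"wx":0,"wy":0,"wz":0},
    {"hand":1,"x":0,"y":0,"z":0,"wx":0,"wy":0,"wz":0},
  ],
)

```text
clock: 7.95
eef_pos: [467.3, 103.0, 5.3]
tool_rot: [0.051, 0.999, -0.0, -0.0]
ft_force: [0.5, -0.3, -0.3]
grip_width: -0.2
finger_force: 0.0
```

```bash
python3 mic.py 6
```

```text
7.95 [467.3 103.    5.3] [ 0.5 -0.3 -0.3] slope -0.308 z(-60) 55.3 tend -95.7 n 344
```

Call:
carry_out(
  rows=[
    {"hand":1,"x":0,"y":-0.006,"z":0,"wx":0,"wy":0,"wz":0},
    {"hand":1,"x":0,"y":-0.004,"z":0,"wx":0,"wy":0,"wz":0},
    {"hand":1,"x":0,"y":-0.003,"z":0,"wx":0,"wy":0,"wz":0},
    {"hand":1,"x":0,"y":-0.003,"z":0,"wx":0,"wy":0,"wz":0},
    {"hand":1,"x":0,"y":0,"z":0,"wx":0,"wy":0,"wz":0},
    {"hand":1,"x":0,"y":0.012,"z":0,"wx":0,"wy":0,"wz":0},
    {"hand":1,"x":0,"y":0,"z":0,"wx":0,"wy":0,"wz":0},
    {"hand":1,"x":0,"y":0,"z":0,"wx":0,"wy":0,"wz":0},
    {"hand":1,"x":0,"y":0,"z":0,"wx":0,"wy":0,"wz":0},
    {"hand":1,"x":0,"y":0,"z":0,"wx":0,"wy":0,"wz":0},
  ],
)

```text
clock: 9.0
eef_pos: [466.8, 98.9, 5.2]
tool_rot: [0.051, 0.999, -0.0, -0.0]
ft_force: [0.6, 0.5, -0.9]
grip_width: -0.1
finger_force: 0.0
```

```bash
python3 mic.py 7
```

```text
9.0 [466.8  98.9   5.2] [ 0.6  0.5 -0.9] slope -0.311 z(-60) 56.5 tend -98.5 n 321
```

Call:
carry_out(
  rows=[
    {"hand":1,"x":0,"y":-0.006,"z":0,"wx":0,"wy":0,"wz":0},
    {"hand":1,"x":0,"y":-0.004,"z":0,"wx":0,"wy":0,"wz":0},
    {"hand":1,"x":0,"y":-0.003,"z":0,"wx":0,"wy":0,"wz":0},
    {"hand":1,"x":0,"y":-0.003,"z":0,"wx":0,"wy":0,"wz":0},
    {"hand":1,"x":0,"y":0,"z":0,"wx":0,"wy":0,"wz":0},
    {"hand":1,"x":0,"y":0.012,"z":0,"wx":0,"wy":0,"wz":0},
    {"hand":1,"x":0,"y":0,"z":0,"wx":0,"wy":0,"wz":0},
    {"hand":1,"x":0,"y":0,"z":0,"wx":0,"wy":0,"wz":0},
    {"hand":1,"x":0,"y":0,"z":0,"wx":0,"wy":0,"wz":0},
    {"hand":1,"x":0,"y":0,"z":0,"wx":0,"wy":0,"wz":0},
  ],
)

```text
clock: 10.05
eef_pos: [466.4, 94.9, 5.2]
tool_rot: [0.051, 0.999, -0.0, -0.0]
ft_force: [-0.1, -0.1, 0.0]
grip_width: 0.0
finger_force: 0.0
```

```bash
python3 mic.py 8
```

```text
10.05 [466.4  94.9   5.2] [-0.1 -0.1  0. ] slope -0.333 z(-60) 58.1 tend -102.7 n 306
```

Call:
carry_out(
  rows=[
    {"hand":1,"x":0,"y":-0.006,"z":0,"wx":0,"wy":0,"wz":0},
    {"hand":1,"x":0,"y":-0.004,"z":0,"wx":0,"wy":0,"wz":0},
    {"hand":1,"x":0,"y":-0.003,"z":0,"wx":0,"wy":0,"wz":0},
    {"hand":1,"x":0,"y":-0.003,"z":0,"wx":0,"wy":0,"wz":0},
    {"hand":1,"x":0,"y":0,"z":0,"wx":0,"wy":0,"wz":0},
    {"hand":1,"x":0,"y":0.012,"z":0,"wx":0,"wy":0,"wz":0},
    {"hand":1,"x":0,"y":0,"z":0,"wx":0,"wy":0,"wz":0},
    {"hand":1,"x":0,"y":0,"z":0,"wx":0,"wy":0,"wz":0},
    {"hand":1,"x":0,"y":0,"z":0,"wx":0,"wy":0,"wz":0},
    {"hand":1,"x":0,"y":0,"z":0,"wx":0,"wy":0,"wz":0},
  ],
)

```text
clock: 11.1
eef_pos: [466.2, 91.8, 5.3]
tool_rot: [0.051, 0.999, 0.0, 0.0]
ft_force: [-1.1, 4.2, 2.5]
grip_width: 0.2
finger_force: 0.0
```

```bash
python3 mic.py 9
```

```text
11.1 [466.2  91.8   5.3] [-1.1  4.2  2.5] slope -0.190 z(-60) 48.5 tend -111.8 n 316
```

Call:
carry_out(
  rows=[
    {"hand":1,"x":0,"y":0.01,"z":0,"wx":0,"wy":0,"wz":0},
    {"hand":1,"x":0,"y":0.02,"z":0,"wx":0,"wy":0,"wz":0},
    {"hand":1,"x":0,"y":0.02,"z":0,"wx":0,"wy":0,"wz":0},
    {"hand":1,"x":0,"y":0,"z":0,"wx":0,"wy":0,"wz":0},
    {"hand":1,"x":0,"y":0,"z":0,"wx":0,"wy":0,"wz":0},
  ],
)

```text
clock: 11.65
eef_pos: [470.9, 140.6, 5.0]
tool_rot: [0.051, 0.999, -0.001, -0.0]
ft_force: [-0.8, -0.2, -0.7]
grip_width: 0.1
finger_force: 0.0
```

```bash
python3 mic.py 10
```

```text
11.65 [470.9 140.6   5. ] [-0.8 -0.2 -0.7] slope -0.170 z(-60) 45.0 tend -112.5 n 627
```

Call:
carry_out(
  rows=[
    {"hand":1,"x":0,"y":0,"z":-0.03,"wx":0,"wy":0,"wz":0},
    {"hand":1,"x":0,"y":0,"z":-0.04,"wx":0,"wy":0,"wz":0},
    {"hand":1,"x":0,"y":0.02,"z":-0.04,"wx":0,"wy":0,"wz":0},
    {"hand":1,"x":0,"y":0.02,"z":-0.02,"wx":0,"wy":0,"wz":0},
    {"hand":1,"x":0,"y":0,"z":0,"wx":0,"wy":0,"wz":0},
    {"hand":1,"x":0,"y":0,"z":0,"wx":0,"wy":0,"wz":0},
    {"hand":1,"x":0,"y":0,"z":0,"wx":0,"wy":0,"wz":0},
    {"hand":1,"x":0,"y":0,"z":0,"wx":0,"wy":0,"wz":0},
    {"hand":1,"x":0,"y":0,"z":0,"wx":0,"wy":0,"wz":0},
    {"hand":1,"x":0,"y":0,"z":0,"wx":0,"wy":0,"wz":0},
  ],
)

```text
clock: 12.7
eef_pos: [475.1, 180.2, 134.7]
tool_rot: [0.051, 0.999, -0.0, -0.0]
ft_force: [-0.5, 0.3, -0.5]
grip_width: 0.4
finger_force: 0.0
```

```bash
python3 mic.py 11; python3 look.py t11b.png; python3 -c "
from h import *
cap('wrist','w3.png')"
```

```text
12.7 [475.1 180.2 134.7] [-0.5  0.3 -0.5] slope 0.084 z(-60) 29.0 tend -116.0 n 615
clock 12.75 tcp [475.2 180.4 134.9] F [ 0.8 -1.1  0.1]
-110 87 z 29.5 w -0.9 tmax -100.0
-100 51 z 30.2 w 1.2 tmax -90.3
-80 46 z 32.0 w 1.6 tmax -70.2
-70 85 z 30.5 w -0.6 tmax -60.0
-60 77 z 30.4 w -1.9 tmax -50.0
-50 76 z 31.6 w -1.0 tmax -40.0
-40 74 z 31.6 w -1.5 tmax -30.1
-30 76 z 32.3 w -1.2 tmax -20.0
-20 73 z 32.5 w -1.1 tmax -10.0
-10 74 z 32.7 w -1.1 tmax -0.1
0 73 z 33.8 w -1.4 tmax 9.9
10 71 z 33.8 w -0.1 tmax 19.7
20 15 z 34.1 w -9.4 tmax 29.1
50 4 z 38.4 w -9.7 tmax 59.8
60 65 z 36.0 w 2.1 tmax 69.9
70 67 z 36.5 w 2.4 tmax 80.0
80 9 z 36.3 w 4.9 tmax 81.7
```

View pics/w3.png

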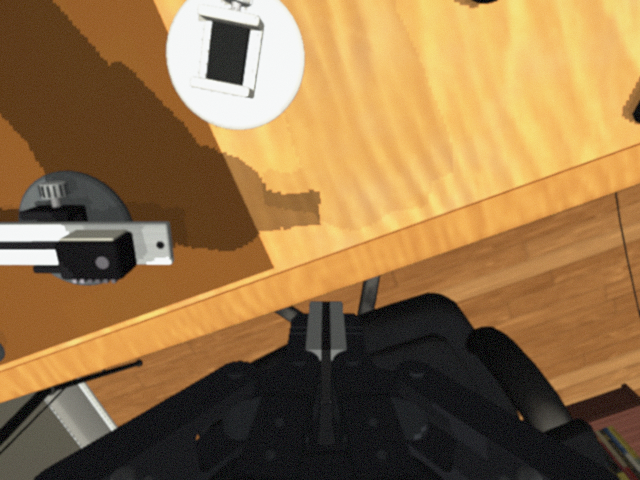

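The bar is up off the desk (end face at pixel 172,244), between the cheeks and still rocking. I'll let it settle and check again.

Call:
carry_out(
  rows=[
    {"hand":1,"x":0,"y":0,"z":0,"wx":0,"wy":0,"wz":0},
    {"hand":1,"x":0,"y":0,"z":0,"wx":0,"wy":0,"wz":0},
    {"hand":1,"x":0,"y":0,"z":0,"wx":0,"wy":0,"wz":0},
    {"hand":1,"x":0,"y":0,"z":0,"wx":0,"wy":0,"wz":0},
    {"hand":1,"x":0,"y":0,"z":0,"wx":0,"wy":0,"wz":0},
    {"hand":1,"x":0,"y":0,"z":0,"wx":0,"wy":0,"wz":0},
    {"hand":1,"x":0,"y":0,"z":0,"wx":0,"wy":0,"wz":0},
    {"hand":1,"x":0,"y":0,"z":0,"wx":0,"wy":0,"wz":0},
    {"hand":1,"x":0,"y":0,"z":0,"wx":0,"wy":0,"wz":0},
    {"hand":1,"x":0,"y":0,"z":0,"wx":0,"wy":0,"wz":0},
    {"hand":1,"x":0,"y":0,"z":0,"wx":0,"wy":0,"wz":0},
    {"hand":1,"x":0,"y":0,"z":0,"wx":0,"wy":0,"wz":0},
    {"hand":1,"x":0,"y":0,"z":0,"wx":0,"wy":0,"wz":0},
    {"hand":1,"x":0,"y":0,"z":0,"wx":0,"wy":0,"wz":0},
    {"hand":1,"x":0,"y":0,"z":0,"wx":0,"wy":0,"wz":0},
    {"hand":1,"x":0,"y":0,"z":0,"wx":0,"wy":0,"wz":0},
    {"hand":1,"x":0,"y":0,"z":0,"wx":0,"wy":0,"wz":0},
    {"hand":1,"x":0,"y":0,"z":0,"wx":0,"wy":0,"wz":0},
    {"hand":1,"x":0,"y":0,"z":0,"wx":0,"wy":0,"wz":0},
    {"hand":1,"x":0,"y":0,"z":0,"wx":0,"wy":0,"wz":0},
  ],
)

```text
clock: 14.85
eef_pos: [475.4, 180.8, 135.3]
tool_rot: [0.051, 0.999, 0.0, 0.0]
ft_force: [0.3, -0.4, -0.7]
grip_width: -0.1
finger_force: 0.0
```

Call:
carry_out(
  rows=[
    {"hand":1,"x":0,"y":0,"z":0,"wx":0,"wy":0,"wz":0},
    {"hand":1,"x":0,"y":0,"z":0,"wx":0,"wy":0,"wz":0},
    {"hand":1,"x":0,"y":0,"z":0,"wx":0,"wy":0,"wz":0},
    {"hand":1,"x":0,"y":0,"z":0,"wx":0,"wy":0,"wz":0},
    {"hand":1,"x":0,"y":0,"z":0,"wx":0,"wy":0,"wz":0},
    {"hand":1,"x":0,"y":0,"z":0,"wx":0,"wy":0,"wz":0},
    {"hand":1,"x":0,"y":0,"z":0,"wx":0,"wy":0,"wz":0},
    {"hand":1,"x":0,"y":0,"z":0,"wx":0,"wy":0,"wz":0},
    {"hand":1,"x":0,"y":0,"z":0,"wx":0,"wy":0,"wz":0},
    {"hand":1,"x":0,"y":0,"z":0,"wx":0,"wy":0,"wz":0},
    {"hand":1,"x":0,"y":0,"z":0,"wx":0,"wy":0,"wz":0},
    {"hand":1,"x":0,"y":0,"z":0,"wx":0,"wy":0,"wz":0},
    {"hand":1,"x":0,"y":0,"z":0,"wx":0,"wy":0,"wz":0},
    {"hand":1,"x":0,"y":0,"z":0,"wx":0,"wy":0,"wz":0},
    {"hand":1,"x":0,"y":0,"z":0,"wx":0,"wy":0,"wz":0},
    {"hand":1,"x":0,"y":0,"z":0,"wx":0,"wy":0,"wz":0},
    {"hand":1,"x":0,"y":0,"z":0,"wx":0,"wy":0,"wz":0},
    {"hand":1,"x":0,"y":0,"z":0,"wx":0,"wy":0,"wz":0},
    {"hand":1,"x":0,"y":0,"z":0,"wx":0,"wy":0,"wz":0},
    {"hand":1,"x":0,"y":0,"z":0,"wx":0,"wy":0,"wz":0},
  ],
)

```text
clock: 16.85
eef_pos: [475.4, 180.9, 135.3]
tool_rot: [0.051, 0.999, 0.0, -0.0]
ft_force: [0.3, -0.2, 0.1]
grip_width: 0.1
finger_force: 0.0
```

Call:
carry_out(
  rows=[
    {"hand":1,"x":0,"y":0,"z":0,"wx":0,"wy":0,"wz":0},
    {"hand":1,"x":0,"y":0,"z":0,"wx":0,"wy":0,"wz":0},
    {"hand":1,"x":0,"y":0,"z":0,"wx":0,"wy":0,"wz":0},
    {"hand":1,"x":0,"y":0,"z":0,"wx":0,"wy":0,"wz":0},
    {"hand":1,"x":0,"y":0,"z":0,"wx":0,"wy":0,"wz":0},
    {"hand":1,"x":0,"y":0,"z":0,"wx":0,"wy":0,"wz":0},
    {"hand":1,"x":0,"y":0,"z":0,"wx":0,"wy":0,"wz":0},
    {"hand":1,"x":0,"y":0,"z":0,"wx":0,"wy":0,"wz":0},
    {"hand":1,"x":0,"y":0,"z":0,"wx":0,"wy":0,"wz":0},
    {"hand":1,"x":0,"y":0,"z":0,"wx":0,"wy":0,"wz":0},
    {"hand":1,"x":0,"y":0,"z":0,"wx":0,"wy":0,"wz":0},
    {"hand":1,"x":0,"y":0,"z":0,"wx":0,"wy":0,"wz":0},
    {"hand":1,"x":0,"y":0,"z":0,"wx":0,"wy":0,"wz":0},
    {"hand":1,"x":0,"y":0,"z":0,"wx":0,"wy":0,"wz":0},
    {"hand":1,"x":0,"y":0,"z":0,"wx":0,"wy":0,"wz":0},
    {"hand":1,"x":0,"y":0,"z":0,"wx":0,"wy":0,"wz":0},
    {"hand":1,"x":0,"y":0,"z":0,"wx":0,"wy":0,"wz":0},
    {"hand":1,"x":0,"y":0,"z":0,"wx":0,"wy":0,"wz":0},
    {"hand":1,"x":0,"y":0,"z":0,"wx":0,"wy":0,"wz":0},
    {"hand":1,"x":0,"y":0,"z":0,"wx":0,"wy":0,"wz":0},
  ],
)

```text
clock: 18.85
eef_pos: [475.4, 180.8, 135.3]
tool_rot: [0.051, 0.999, 0.0, -0.0]
ft_force: [-0.8, 0.1, -0.6]
grip_width: 0.0
finger_force: 0.0
```

```bash
python3 look.py t12.png; python3 mic.py 13; python3 -c "
from h import *
im=cv2.imread('pics/t12.png');cv2.imwrite('pics/z2.png',cv2.resize(im[150:350,250:480],None,fx=3,fy=3,interpolation=2))"
```

```text
clock 18.85 tcp [475.4 180.8 135.3] F [-0.8  0.1 -0.6]
-110 89 z 33.1 w -0.1 tmax -100.0
-100 59 z 33.2 w 0.7 tmax -90.1
-80 44 z 34.6 w 1.3 tmax -70.0
-70 87 z 33.0 w -0.1 tmax -60.2
-60 76 z 32.7 w -2.1 tmax -50.1
-50 75 z 32.8 w -1.3 tmax -40.0
-40 75 z 33.2 w -1.3 tmax -30.1
-30 73 z 33.0 w -2.1 tmax -20.0
-20 69 z 32.8 w -1.6 tmax -10.0
-10 74 z 33.1 w -1.2 tmax -0.1
0 71 z 32.5 w -1.5 tmax 9.8
10 73 z 33.2 w -0.6 tmax 20.0
20 24 z 32.8 w -7.3 tmax 29.4
60 55 z 33.0 w 2.0 tmax 69.9
70 67 z 33.3 w 2.7 tmax 80.0
80 10 z 33.0 w 5.2 tmax 82.3
18.9 [475.4 180.8 135.3] [-0.1  0.2 -0.3] slope 0.001 z(-60) 33.1 tend -115.5 n 623
```

View pics/z2.png

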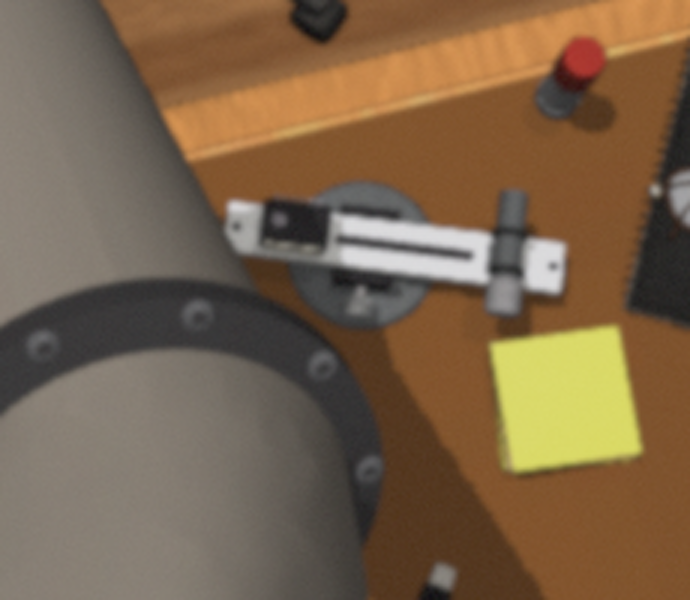

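The top view shows the bar level: its top is at about 33 mm all along. It lies between the cheeks with both ends free, and the notes and glue stick are where they were.

```bash
python3 -c "
from h import *
print(manip.close_job())"
```

```text
the job is handed in; nothing more can be done
None
```

I handed the job in at about 19 s: the bar was level and still on the rib, between the cheeks with both ends in the air, and the sticky notes, mouse and glue stick were never touched.

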